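# Rub down a re-glued veneer seam and hold the patch

## Robot

A 6-joint arm with a two-finger parallel gripper is mounted at the origin on the work surface. World frame = base frame: x ahead of the robot, y to its left, z up, the work surface at z = 0. Lengths are in m, angles in degrees, forces in N, time in s.
With the tool pointing down it reaches from about 0.2 to 0.875 m from the base axis. Payload 3.4 kg.
Tool frame: the origin (TCP) lies at the very end of the fingers, on their centre line; the grasp point (between the pads) lies 19 mm behind it; z points along the fingers, y is the line along which they close (so a half turn about z gives the same grasp; the last joint's range is limited). The gripper opens to 94 mm and grips with 3 to 60 N. Pads are 16 mm wide; open, the fingers measure 119 mm over their backs; the gripper's body (75 mm by 177 mm) begins 78 mm behind the grasp point.
Start: joints at [68.698, 15.808, 86.224, -0, 77.962, -6.933], TCP at [0.143, 0.557, 0.205] pointing down, gripper open.
Joint ranges: [-165.64, 165.64], [-43.16, 119.46], [12.63, 154.43], [-67.54, 247.53], [6.08, 155.33], [-154.97, 154.97]. Speed limits (degrees/s): [147.25, 147.25, 180, 180, 180, 180].

## Interface

Orientations are given as a 3x3 rotation matrix whose columns are the frame's x, y, z axes.
In Python, from station import read_state, snapshot, camera_model, job_done, recognise, mark_of gives the robot as it stands.
- The arm moves only by the shell command python3 -m crank 'ROWS' [FORCE]. ROWS is JSON, a list of rows, each an object with "twist": the turn, a rotation vector about the tool's x, y, z in rad, a list of three; "translation": the shift along the tool's x, y, z in cm, a list of three; "jaw": the closure in counts, from 0 (fully open) to 255 (shut). A call has 1 to 10 rows; each row shifts and turns the commanded pose from where the row before left it, along the tool's axes as they then stand; what a row does not reach is not made up. A row lasts 1/10 s, in which the tool goes at most 50 mm and 8.59 degrees, less where a joint would pass 70% of its speed; a pose out of reach is approached as far as the arm can. A call is refused whole if a number of a shift passes 5 or a number of a turn 0.15, either way. A call with a gripper value outside its range is refused whole. The fingers move at their own pace and stop on an object; FORCE is the grip in N (left out, the last holds). Time passes only in rows, so rows that do not move let the fingers close. It gives the time, the measured TCP pose, the force, the opening and the grip force at its end, in the units of the state.
- read_state(): the state, without advancing time (a new reading comes with each control period).
- snapshot(name): name is "scene" or "top"; returns (picture, depth): 420x560x3 uint8, blue, green, red; 420x560 float32, m along the optical axis (not along the pixel's ray), 0 where there is no reading.
- camera_model(name): a dict with "fx", "fy", "cx", "cy" (pixels), "eye" and "rotation" of the camera in the world. Camera axes: x right, y up, looking along -z (the intrinsics and any distortion apply to the point x, -y, -z); pixel columns grow to the right and rows downward; lengths in m; the calibration is good to about 2 mm. A picture is of the moment at which its call begins. camera_model takes no time and is no camera call.
- job_done(): hands the job in; it is judged then, once.
Trained networks look in the newest picture that a camera, given by its name, has taken for a name from the list of things; names that differ only in an ending like _2 or _b are one class to them, and where a whole thing is asked for, a point or a joint stands for the part that bears it (a point fixed in the world has none). Each returns a list of dicts, best first, with "p" (0 to 1); they miss things now and then, are a little off and sometimes report something else, mostly with a low value. They report only what shows in the picture. A call takes as long as a camera call.
- recognise(camera, label): "box" ([left, top, right, bottom] in pixels, round what is visible of it).
- mark_of(camera, label): "location" ([column, row] in pixels: a listed point, or the origin of a listed thing).
The state is a dict: "time_s": time; "joint_positions": joint angles; "qd": joint speeds; "effort": joint torques, N m; "ee_pos": TCP position; "orientation": TCP orientation; "contact_force": force on the tool from outside, world axes, zero at the start; "moment": the same for the moment, N m; "grip_width": finger opening in m; "grip_force": force on a finger pad.
Only numpy, scipy, OpenCV 4.12 (cv2) and the standard library are available. Lean on these libraries where they do the work, as an engineer would, in place of code of your own. Each camera call takes 0.05 s, during which the arm holds its last target. There are 200 camera calls.

## Task

The seam in the veneer along the top of the low walnut shelf has just been re-glued: take the rubbing stick out of its wooden block and, keeping it upright, rub the seam down with light pressure (about 2 N, just squashing the soft foot) in one slow unbroken stroke of about 3 cm a second, from the white pencil tick to the round patch, without straying off the seam. End with the foot standing still on the middle of the patch, upright and pressed as lightly as before, hold it so for a few seconds for the glue to grab, and finish while still gripping the stick and pressing it there. Leave the toys and the jar as they stand.

Things in the scene. Friction and masses are not known exactly. Their poses are not given: they have to be found in the camera images.
- shelf: Low fixed walnut shelf, top face 420 (its y) by 220 mm (its x), 90 mm above the console. Origin: centre of its underside; z up. The seam, a thin dark line between the lighter front band (-x side) and the dark main sheet, runs along y at x = -65 mm, flush with the top. Tick and patch lie on it, 180 to 220 mm apart, either at the +y end. Toys behind it (+x side) rise 75 mm at most above the top.
- tick_mark (a point): White pencil tick, a line 26 mm long and 2.5 mm wide drawn across the seam; where the stroke starts. The point is its crossing with the seam, on the shelf's top face.
- patch_center (a point): Round let-in veneer patch of bare pale wood, 26 mm in diameter, flush with the top face, centred on the seam; where the stroke ends and the foot is held. The point is its centre, on the top face.
- stick_grip (a point): Loose rubbing stick, about 67 g, 130 mm long, upright in the block, foot down: square wooden handle 18 x 18 mm (sides along its x and y, as the block's), 77 mm long, on a round collar 28 mm across that rests on the block; below it a shank and a soft rubber foot 14 mm across. The point is on its axis, 96 mm above the foot's underside, 43 mm above the collar, 34 mm below the top: a good grasp.
- foot_tip (a point): Centre of the underside of the stick's soft foot, on the stick's axis. The foot gives along the axis like a spring of about 0.5 N per mm, 8 mm at most (2 N at 4 mm), then it is hard.
- block: Fixed wooden tool block, 60 (x) by 100 (y) by 66 mm high, origin at the centre of its underside. The stick stands in the 20 mm square hole through its middle, foot 18 mm above the console, so it must rise about 50 mm to come clear. Two small empty holes beside it. The block stands left or right of the shelf, yaw up to 0.4 rad.
- mixer: Bystander: orange plastic toy cement mixer, 120 by 52 by 68 mm, on the blue car mat tile on the shelf. Origin under its centre.
- van: Bystander: white die-cast toy van, 92 by 38 by 40 mm, on the shelf's bare top between mixer and forklift. Origin under its centre.
- forklift: Bystander: steel toy forklift, 100 by 44 by 66 mm, on the shelf's bare top. Origin under its centre.
- jar: Bystander: glass jar with a clip-on plastic lid, 87 mm across and 112 mm high, on the console on the side of the shelf away from the block. Origin under its centre.

How it is judged:
By the outcome, as a careful person would: the job done as asked, in the order asked, and still so for the second after the job is handed in, while the arm keeps its last pose, push and grip.
It also fails if it takes over 64 s, if anything falls off the work surface, if the arm or the gripper's body presses on something with over 40 N, if the wrist force passes 120 N, or if a joint passes its speed limit or range.

## Working session

There is one attempt and no reset: what is moved stays moved. The work goes in short steps, Python scripts to look and compute and a shell command to move; the robot and the scene stay as the last step left them, time stands still between calls to the robot, and variables do not carry over. Pictures are saved under pics/ and viewed, at most 10 in all, crops included, and the job is handed in when it is done.

```bash
mkdir -p pics; cat > h.py <<'E'
import numpy as np, cv2
from station import *
def dep(cam,D,u,v,z=None,r=2):
    m=camera_model(cam);R=np.array(m["rotation"]);e=np.array(m["eye"])
    d=R@np.array([(u-m["cx"])/m["fx"],-(v-m["cy"])/m["fy"],-1.0])
    if z is not None: return e+d*(z-e[2])/d[2]
    p=D[int(v)-r:int(v)+r+1,int(u)-r:int(u)+r+1];p=p[p>0]
    return e+d*np.median(p) if len(p) else None
E
python3 - <<'E'
from h import *
np.set_printoptions(precision=4,suppress=True)
s=read_state();print(s["time_s"],s["ee_pos"],np.array(s["orientation"]),s["grip_width"],s["contact_force"])
Z={"tick_mark":.09,"patch_center":.09,"stick_grip":.114,"block":0,"shelf":0,"foot_tip":.018,"jar":0,"mixer":.09,"van":.09,"forklift":.09}
P=[]
for c in("scene","top"):
    im,D=snapshot(c);P.append(im);m=camera_model(c);print(c,{k:v for k,v in m.items() if k!="rotation"})
    np.savez(c+".npz",im=im,D=D)
    for k,z in Z.items():
        for q in mark_of(c,k)[:2]:
            u,v=q["location"];print(k,round(q["p"],2),np.round([u,v],1),"z",dep(c,D,u,v,z),"D",dep(c,D,u,v))
    cv2.imwrite(f"pics/{c}0.png",im)
E
```

```text
0.0 [0.1425 0.5565 0.2046] [[-0.9687  0.2482 -0.0006]
 [ 0.2482  0.9687 -0.0017]
 [ 0.0002 -0.0018 -1.    ]] 0.09389757169994815 [-0.4311  0.2179 -0.8249]
scene {'fx': 463.1044670541024, 'fy': 463.1044670541024, 'cx': 280.77276655562036, 'cy': 206.62354645667045, 'eye': array([1.1385, 0.3245, 0.8624])}
patch_center 0.51 [248.3 176.3] z [ 0.5449 -0.1087  0.09  ] D [ 0.5456 -0.1082  0.0908]
stick_grip 0.94 [462.1 230.5] z [0.4755 0.3583 0.114 ] D [0.4735 0.3584 0.1118]
block 0.84 [446.6 253.8] z [0.4557 0.3519 0.    ] D [0.4956 0.3503 0.0504]
shelf 0.83 [257.7 238.1] z [ 0.6289 -0.0355 -0.    ] D [0.6825 0.0023 0.0906]
jar 0.74 [192.2 143.6] z [ 0.4487 -0.3581 -0.    ] D [ 0.4713 -0.3357  0.0283]
mixer 0.57 [200.7 208.2] z [ 0.676  -0.1468  0.09  ] D [ 0.6935 -0.129   0.1192]
van 0.9 [250.9 236.3] z [ 0.6852 -0.0125  0.09  ] D [ 0.692  -0.0074  0.1016]
forklift 0.97 [284.7 271. ] z [0.7227 0.0891 0.09  ] D [0.7356 0.0964 0.1139]
top {'fx': 414.9546746981119, 'fy': 414.9546746981119, 'cx': 281.1801933984009, 'cy': 205.47098862688938, 'eye': array([0.3966, 0.0176, 1.0356])}
patch_center 0.57 [330.8 218.4] z [ 0.5369 -0.1038  0.09  ] D [ 0.5367 -0.1037  0.091 ]
stick_grip 0.48 [121.5 246. ] z [0.4632 0.3624 0.114 ] D [0.4607 0.3495 0.1484]
block 0.87 [137.2 247.9] z [0.4674 0.3658 0.    ] D [0.4627 0.3427 0.0686]
shelf 0.65 [295.3 187.5] z [ 0.6283 -0.0248  0.    ] D [ 0.6081 -0.0211  0.0902]
foot_tip 0.33 [330.2 217.7] z [ 0.5493 -0.1115  0.018 ] D [ 0.5383 -0.1022  0.0914]
jar 0.79 [431.6 259.2] z [ 0.4523 -0.3659  0.    ] D [ 0.4465 -0.3258  0.1082]
mixer 0.66 [348.5 161.1] z [ 0.6745 -0.1462  0.09  ] D [ 0.656  -0.1353  0.1528]
van 0.84 [295.2 157.3] z [ 0.6813 -0.0201  0.09  ] D [ 0.6691 -0.0185  0.1304]
forklift 0.65 [250.2 144. ] z [0.7119 0.0872 0.09  ] D [0.7034 0.0853 0.1156]
```

View pics/scene0.png

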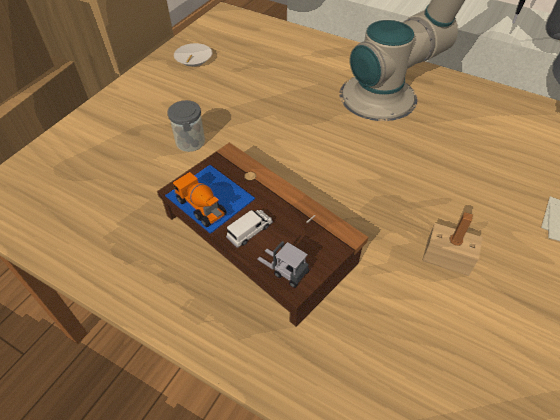

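View pics/top0.png

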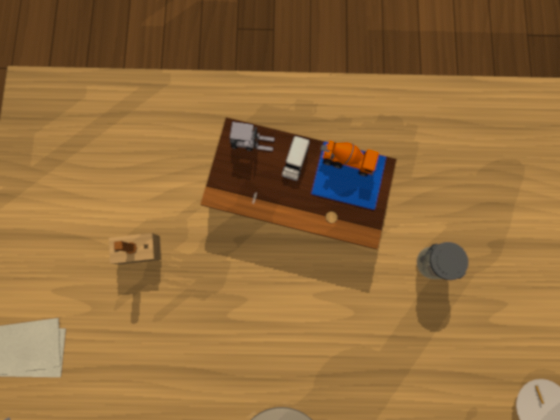

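The scene shows the patch at about (249,176), the tick at (311,219) and the stick at (462,230) in its block. The top view shows the patch at (331,217), the tick at (254,197), the block at (133,248) and the jar at the right. Next I refine these by segmentation.

```bash
python3 - <<'E'
from h import *
np.set_printoptions(precision=4,suppress=True)
for c,pp,tt in(("scene",(249,176),(311,219)),("top",(331,217),(254,197))):
    f=np.load(c+".npz");im,D=f["im"],f["D"]
    hsv=cv2.cvtColor(im,cv2.COLOR_BGR2HSV)
    for n,(u,v) in(("patch",pp),("tick",tt)):
        w=11;I=im[v-w:v+w+1,u-w:u+w+1].astype(float)
        g=I[...,0] if n=="tick" else I[...,1]
        bg=np.median(g);t=(bg+g.max())/2
        m=(g>t).astype(np.uint8);k,L,S,C=cv2.connectedComponentsWithStats(m)
        j=min(range(1,k),key=lambda j:np.hypot(*(C[j]-w))-S[j,4]*.1)
        W=np.where(cv2.dilate((L==j).astype(np.uint8),np.ones((3,3)))>0,np.clip(g-bg,0,None),0)
        yy,xx=np.mgrid[-w:w+1,-w:w+1];cu,cv_=u+(W*xx).sum()/W.sum(),v+(W*yy).sum()/W.sum()
        print(c,n,S[j],round(cu,2),round(cv_,2),dep(c,D,cu,cv_,.09))
    # world map
    M=camera_model(c);R=np.array(M["rotation"]);vv,uu=np.mgrid[0:420,0:560]
    d=np.stack([(uu-M["cx"])/M["fx"],-(vv-M["cy"])/M["fy"],-np.ones_like(uu,float)],-1)
    X=np.array(M["eye"])+(d*D[...,None])@R.T
    def rect(mask):
        p=X[mask][:,:2].astype(np.float32);r=cv2.minAreaRect(p*1000);return len(p),r
    near=(np.abs(X[...,0]-.465)<.1)&(np.abs(X[...,1]-.35)<.1)&(D>0)
    print(" block",rect(near&(X[...,2]>.06)&(X[...,2]<.072)))
    q=near&(X[...,2]>.14);print(" sticktop",rect(q),X[q].mean(0))
    q=near&(X[...,2]>.1)&(X[...,2]<.13);print(" stickmid",X[q].mean(0))
    q=(np.abs(X[...,0]-.6)<.25)&(np.abs(X[...,1])<.27)&(X[...,2]>.08)&(X[...,2]<.2);print(" shelf",rect(q))
im=np.load("top.npz")["im"];im2=np.load("scene.npz")["im"]
a=cv2.resize(im[180:240,195:395],None,fx=4,fy=4,interpolation=0);b=cv2.resize(im[215:275,90:170],None,fx=4,fy=4,interpolation=0)
d=cv2.resize(im2[195:275,415:515],None,fx=4,fy=4,interpolation=0)
o=np.zeros((600,800,3),np.uint8);o[:240]=a;o[250:490,:320]=b;o[250:570,330:730]=d;cv2.imwrite("pics/crop.png",o)
E
```

```text
scene patch [ 7  7 11  8 68] 250.08 175.4 [ 0.5405 -0.1066  0.09  ]
scene tick [ 7  7  8  8 14] 310.44 218.33 [0.5825 0.0718 0.09  ]
 block (1049, ((465.63525390625, 355.3787536621094), (64.50666809082031, 100.14752960205078), 7.813560485839844))
 sticktop (89, ((465.6820068359375, 355.20703125), (20.733102798461914, 17.72268295288086), 6.71067476272583)) [0.4673 0.3552 0.147 ]
 stickmid [0.4722 0.3549 0.1148]
 shelf (16464, ((625.048095703125, -33.95304870605469), (424.0478210449219, 224.15664672851562), 76.77517700195312))
top patch [ 7  6  9 11 79] 331.04 217.29 [ 0.5395 -0.1044  0.09  ]
top tick [ 9  7  5 11 31] 253.91 198.25 [0.5808 0.0746 0.09  ]
 block (922, ((462.9621887207031, 357.2904052734375), (60.62282943725586, 101.84938049316406), 7.265679836273193))
 sticktop (86, ((462.69036865234375, 357.0080871582031), (18.119766235351562, 18.88815689086914), 8.896050453186035)) [0.4626 0.3558 0.1482]
 stickmid [0.4615 0.3502 0.1163]
 shelf (16629, ((624.2577514648438, -30.95574951171875), (421.34979248046875, 221.1959991455078), 76.79026794433594))
```

View pics/crop.png

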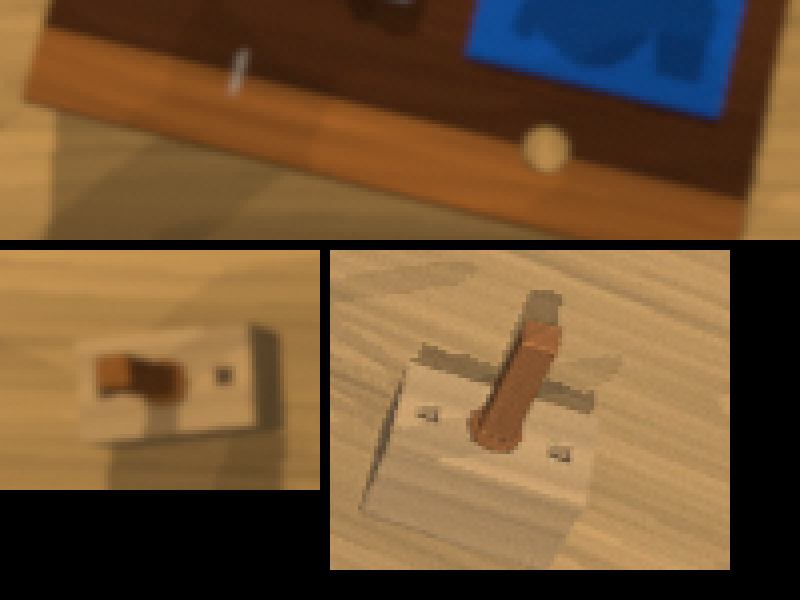

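The crop confirms the patch, the tick across the seam, and the stick upright in the block. The two cameras agree within about 2 mm, so I average them:

| Item | Value |
|---|---|
| Patch | (.5400, -.1055) |
| Tick | (.5816, .0732) |
| Stick | (.464, .3563) |
| Block yaw | 7.5° |
| Shelf yaw | -13.2° |

The seam length is 183 mm, as expected.

```bash
python3 -m crank '[{"twist":[0,0,-0.127],"translation":[0,0,0],"jaw":0},{"twist":[0,0,-0.127],"translation":[0,0,0],"jaw":0},{"twist":[0,0,-0.128],"translation":[0,0,0],"jaw":0},{"twist":[0,0,0],"translation":[-3.5,-3,0],"jaw":0},{"twist":[0,0,0],"translation":[-3.5,-3,0],"jaw":0},{"twist":[0,0,0],"translation":[-3.5,-3,0],"jaw":0},{"twist":[0,0,0],"translation":[-3.5,-3,0],"jaw":0},{"twist":[0,0,0],"translation":[-3.5,-3,0],"jaw":0},{"twist":[0,0,0],"translation":[-3.5,-3,0],"jaw":0},{"twist":[0,0,0],"translation":[-3.5,-3,0],"jaw":0}]' 40
cat >> h.py <<'E'
def go(p):
    s=read_state();R=np.array(s["orientation"]);e=np.array(s["ee_pos"])
    print("t",s["time_s"],"ee",e,"tool cm",R.T@(np.array(p)-e)*100,"yaw y",np.degrees(np.arctan2(R[1,1],R[0,1])),"z",R[:,2],"F",s["contact_force"],"M",s["moment"],"w",s["grip_width"],s["grip_force"])
E
python3 -c "
from h import *;np.set_printoptions(precision=4,suppress=True);go([.464,.3563,.095])"
```

```text
time_s: 2.1
ee_pos: [0.4145, 0.3797, 0.2057]
orientation: [[-0.991, -0.131, 0.0], [-0.131, 0.991, 0.0], [-0.0, 0.0, -1.0]]
contact_force: [0.0, 0.2, -0.5]
grip_width: 0.094
grip_force: 0.0
t 2.1 ee [0.4145 0.3797 0.2057] tool cm [-4.5935 -2.9723 11.0701] yaw y 97.5127970295344 z [ 0.0004  0.0005 -1.    ] F [ 0.0441  0.1857 -0.5005] M [ 0.0113 -0.0029  0.0019] w 0.09402060625727868 0.0
```

```bash
python3 -m crank '[{"twist":[0,0,0],"translation":[-2.3,-1.5,0],"jaw":0},{"twist":[0,0,0],"translation":[-2.3,-1.5,0],"jaw":0},{"twist":[0,0,0],"translation":[0,0,0],"jaw":0},{"twist":[0,0,0],"translation":[0,0,2.5],"jaw":0},{"twist":[0,0,0],"translation":[0,0,2.5],"jaw":0},{"twist":[0,0,0],"translation":[0,0,2.5],"jaw":0},{"twist":[0,0,0],"translation":[0,0,2.1],"jaw":0},{"twist":[0,0,0],"translation":[0,0,1.5],"jaw":0},{"twist":[0,0,0],"translation":[0,0,0],"jaw":0}]' 40
python3 - <<'E'
from h import *
np.set_printoptions(precision=4,suppress=True);go([.464,.3563,.095])
a,_=snapshot("scene");b,_=snapshot("top")
o=np.hstack([cv2.resize(a[170:290,410:510],None,fx=4,fy=4),cv2.resize(b[190:310,80:180],None,fx=4,fy=4)]);cv2.imwrite("pics/g.png",o)
E
```

```text
time_s: 3.0
ee_pos: [0.4599, 0.3568, 0.0924]
orientation: [[-0.991, -0.132, -0.005], [-0.132, 0.991, -0.002], [0.005, -0.002, -1.0]]
contact_force: [-0.3, -0.3, 0.5]
grip_width: 0.0941
grip_force: 0.0
t 3.0 ee [0.4599 0.3568 0.0924] tool cm [-0.3951 -0.1028 -0.2637] yaw y 97.55755658083815 z [-0.0048 -0.0022 -1.    ] F [-0.3175 -0.2664  0.5315] M [0.0125 0.0279 0.0264] w 0.09405711218589906 0.0
```

View pics/g.png

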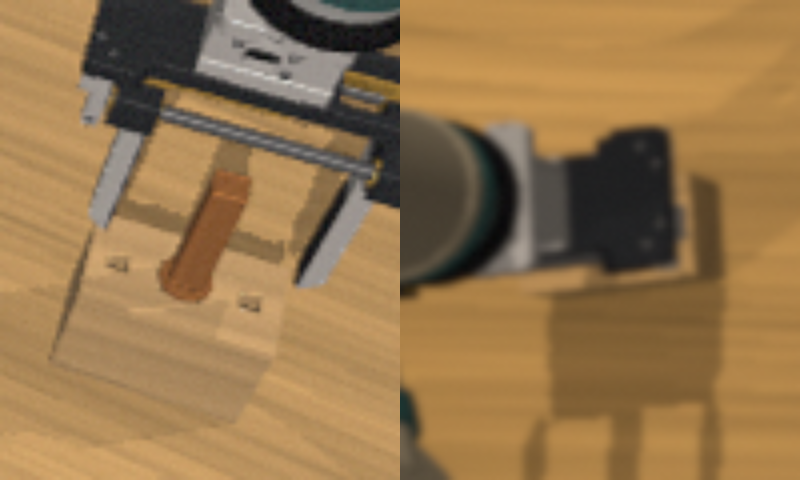

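The stick, at (205,235) in the crop, stands between the open fingers. I settle the arm and re-read before the fine correction.

```bash
python3 -m crank '[{"twist":[0,0,0],"translation":[-0.3,0,-0.2],"jaw":0},{"twist":[0,0,0],"translation":[0,0,0],"jaw":0},{"twist":[0,0,0],"translation":[0,0,0],"jaw":0}]' 40
python3 -c "
from h import *;np.set_printoptions(precision=4,suppress=True);go([.464,.3563,.095])"
```

```text
time_s: 3.4
ee_pos: [0.4662, 0.358, 0.0975]
orientation: [[-0.991, -0.131, 0.002], [-0.131, 0.991, 0.001], [-0.002, 0.001, -1.0]]
contact_force: [-1.1, -0.4, -0.9]
grip_width: 0.0941
grip_force: 0.0
t 3.4 ee [0.4662 0.358  0.0975] tool cm [ 0.238  -0.1384  0.2476] yaw y 97.51322661215212 z [ 0.0016  0.0011 -1.    ] F [-1.1319 -0.3778 -0.8993] M [0.0175 0.0324 0.0181] w 0.0940699699080228 0.0
```

```bash
python3 -m crank '[{"twist":[0,0,0],"translation":[0.2,-0.1,0.2],"jaw":0},{"twist":[0,0,0],"translation":[0,0,0],"jaw":0},{"twist":[0,0,0],"translation":[0,0,0],"jaw":120},{"twist":[0,0,0],"translation":[0,0,0],"jaw":180},{"twist":[0,0,0],"translation":[0,0,0],"jaw":220},{"twist":[0,0,0],"translation":[0,0,0],"jaw":255},{"twist":[0,0,0],"translation":[0,0,0],"jaw":255},{"twist":[0,0,0],"translation":[0,0,0],"jaw":255},{"twist":[0,0,0],"translation":[0,0,0],"jaw":255},{"twist":[0,0,0],"translation":[0,0,0],"jaw":255}]' 40
python3 -m crank '[{"twist":[0,0,0],"translation":[0,0,0],"jaw":255},{"twist":[0,0,0],"translation":[0,0,0],"jaw":255},{"twist":[0,0,0],"translation":[0,0,0],"jaw":255},{"twist":[0,0,0],"translation":[0,0,0],"jaw":255},{"twist":[0,0,0],"translation":[0,0,0],"jaw":255}]' 40
python3 -c "
from h import *;np.set_printoptions(precision=4,suppress=True);go([.464,.3563,.095])"
```

```text
time_s: 4.4
ee_pos: [0.4638, 0.3563, 0.0945]
orientation: [[-0.991, -0.131, 0.0], [-0.131, 0.991, 0.0], [-0.0, 0.0, -1.0]]
contact_force: [0.7, 0.5, -0.9]
grip_width: 0.0337
grip_force: 0.0
time_s: 4.9
ee_pos: [0.4637, 0.3563, 0.0944]
orientation: [[-0.991, -0.131, -0.0], [-0.131, 0.991, 0.0], [0.0, 0.0, -1.0]]
contact_force: [-0.5, -0.3, -0.0]
grip_width: 0.0175
grip_force: 40.0
t 4.9 ee [0.4637 0.3563 0.0944] tool cm [-0.029  -0.0047 -0.0568] yaw y 97.51799602025154 z [-0.  0. -1.] F [-0.4772 -0.3114 -0.0156] M [ 0.0319  0.0239 -0.0067] w 0.017523037999069315 39.999929666519165
```

```bash
python3 -m crank '[{"twist":[0,0,0],"translation":[0,0,-0.5],"jaw":255},{"twist":[0,0,0],"translation":[0,0,-1],"jaw":255},{"twist":[0,0,0],"translation":[0,0,-1.5],"jaw":255},{"twist":[0,0,0],"translation":[0,0,-1.5],"jaw":255},{"twist":[0,0,0],"translation":[0,0,-1.5],"jaw":255},{"twist":[0,0,0],"translation":[0,0,-1.5],"jaw":255},{"twist":[0,0,0],"translation":[0,0,-1.5],"jaw":255},{"twist":[0,0,0],"translation":[0,0,-1.5],"jaw":255},{"twist":[0,0,0],"translation":[0,0,-0.5],"jaw":255},{"twist":[0,0,0],"translation":[0,0,0],"jaw":255}]' 40
python3 -c "
from h import *;np.set_printoptions(precision=4,suppress=True);go([.5816,.0732,.205])"
```

```text
time_s: 5.9
ee_pos: [0.4642, 0.3566, 0.2058]
orientation: [[-0.991, -0.131, 0.002], [-0.131, 0.991, 0.001], [-0.002, 0.001, -1.0]]
contact_force: [0.0, -0.6, -0.1]
grip_width: 0.018
grip_force: 40.0
t 5.9 ee [0.4642 0.3566 0.2058] tool cm [ -7.9269 -29.6351   0.0662] yaw y 97.51856843030633 z [ 0.0022  0.0014 -1.    ] F [ 0.0101 -0.5615 -0.1458] M [ 0.0244  0.0133 -0.018 ] w 0.018038931317148208 39.99981164932251
```

```bash
python3 -m crank '[{"twist":[0,0,0.12],"translation":[0,0,0],"jaw":255},{"twist":[0,0,0.12],"translation":[0,0,0],"jaw":255},{"twist":[0,0,0.121],"translation":[0,0,0],"jaw":255},{"twist":[0,0,0],"translation":[-2.5,-3.5,0],"jaw":255},{"twist":[0,0,0],"translation":[-2.5,-3.5,0],"jaw":255},{"twist":[0,0,0],"translation":[-2.5,-3.5,0],"jaw":255},{"twist":[0,0,0],"translation":[-2.5,-3.5,0],"jaw":255},{"twist":[0,0,0],"translation":[-2.5,-3.5,0],"jaw":255},{"twist":[0,0,0],"translation":[-2.5,-3.5,0],"jaw":255},{"twist":[0,0,0],"translation":[-2.5,-3.5,0],"jaw":255}]' 40
python3 -m crank '[{"twist":[0,0,0],"translation":[-0.4,-0.4,0],"jaw":255},{"twist":[0,0,0],"translation":[0,0,0],"jaw":255},{"twist":[0,0,0],"translation":[0,0,0],"jaw":255},{"twist":[0,0,0],"translation":[0,0,0],"jaw":255}]' 40
python3 - <<'E'
from h import *
np.set_printoptions(precision=4,suppress=True);go([.5816,.0732,.180])
P=[]
e=np.array(read_state()["ee_pos"])
for c in("scene","top"):
    im,D=snapshot(c);P.append(im)
    for n in("foot_tip","stick_grip"):
        for q in mark_of(c,n)[:1]:print(c,n,q["p"],q["location"],dep(c,D,*q["location"],e[2]-.0764+(.096 if n=="stick_grip" else 0)))
cv2.imwrite("pics/a.png",np.hstack([cv2.resize(P[0][150:270,240:340],None,fx=4,fy=4),cv2.resize(P[1][130:250,200:300],None,fx=4,fy=4)]))
E
```

```text
time_s: 6.9
ee_pos: [0.5782, 0.0762, 0.2037]
orientation: [[-0.974, 0.228, -0.001], [0.228, 0.974, 0.0], [0.001, -0.0, -1.0]]
contact_force: [1.6, 0.7, -0.0]
grip_width: 0.0182
grip_force: 40.0
time_s: 7.3
ee_pos: [0.5805, 0.0745, 0.2043]
orientation: [[-0.974, 0.226, -0.001], [0.226, 0.974, 0.001], [0.001, 0.0, -1.0]]
contact_force: [0.3, -0.5, 0.4]
grip_width: 0.0179
grip_force: 40.0
t 7.3 ee [0.5805 0.0745 0.2043] tool cm [-0.1365 -0.1081  2.4251] yaw y 76.9317246827891 z [-0.0008  0.0007 -1.    ] F [ 0.2874 -0.461   0.3985] M [ 0.0093 -0.0019 -0.0427] w 0.017865659379038848 40.00001907348633
scene foot_tip 0.55 [312.9, 202.9] [0.5712 0.0697 0.1279]
scene stick_grip 0.65 [312.1, 175.8] [0.5865 0.0706 0.2239]
top stick_grip 0.6 [246.0, 185.8] [0.5798 0.0831 0.2239]
```

View pics/a.png

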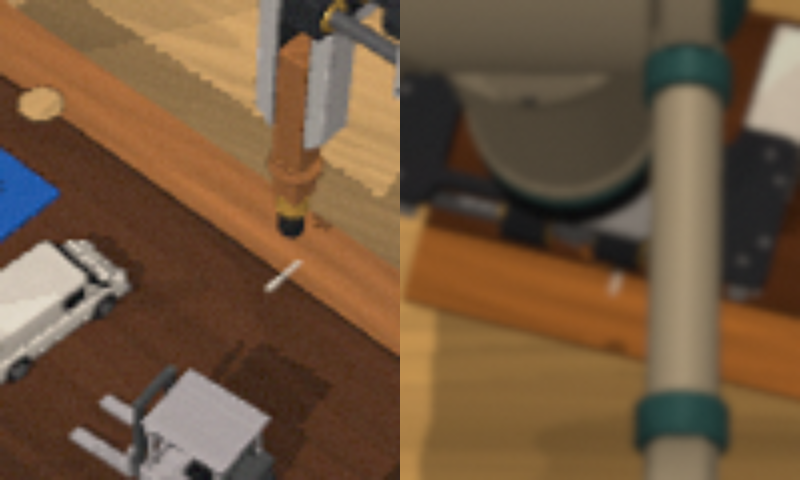

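The scene view shows the foot at about (312,207) px, above the tick at (311,218). I lower it to just above the tick and compare directly.

```bash
python3 -m crank '[{"twist":[0,0,0],"translation":[-0.1,-0.1,0.5],"jaw":255},{"twist":[0,0,0],"translation":[0,0,1],"jaw":255},{"twist":[0,0,0],"translation":[0,0,1],"jaw":255},{"twist":[0,0,0],"translation":[0,0,0.5],"jaw":255},{"twist":[0,0,0],"translation":[0,0,0.2],"jaw":255},{"twist":[0,0,0],"translation":[0,0,0],"jaw":255},{"twist":[0,0,0],"translation":[0,0,0],"jaw":255},{"twist":[0,0,0],"translation":[0,0,0],"jaw":255},{"twist":[0,0,0],"translation":[0,0,0],"jaw":255},{"twist":[0,0,0],"translation":[0,0,0],"jaw":255}]' 40
python3 - <<'E'
from h import *
np.set_printoptions(precision=4,suppress=True);go([.5816,.0732,.1664])
e=np.array(read_state()["ee_pos"]);zf=e[2]-.0764
im,D=snapshot("scene")
for n in("foot_tip","stick_grip","tick_mark"):
    for q in mark_of("scene",n)[:1]:print(n,q["p"],q["location"],dep("scene",D,*q["location"],{"foot_tip":zf,"stick_grip":zf+.096,"tick_mark":.09}[n]))
C=im[160:240,265:355]
# dark foot pixels
g=C.max(2);m=((g<45)).astype(np.uint8)
k,L,S,Ce=cv2.connectedComponentsWithStats(m)
for j in range(1,k):
    if S[j,4]>6: print(S[j][:2]+[265,160],S[j][2:],Ce[j]+[265,160])
# predicted pixel of TCP-axis foot and of disc
M=camera_model("scene");R=np.array(M["rotation"])
def pr(p):
    q=R.T@(np.array(p)-M["eye"]);return np.array([M["cx"]+M["fx"]*q[0]/-q[2],M["cy"]-M["fy"]*q[1]/-q[2]])
print("pred foot",pr([e[0],e[1],zf]),"tick",pr([.5816,.0732,.09]),"collar top",pr([e[0],e[1],zf+.058]),"ctr foot +4mm",pr([e[0],e[1],zf+.004]))
cv2.imwrite("pics/b.png",cv2.resize(C,None,fx=7,fy=7,interpolation=0))
E
```

```text
time_s: 8.6
ee_pos: [0.5822, 0.0719, 0.1727]
orientation: [[-0.974, 0.228, 0.001], [0.228, 0.974, 0.0], [-0.001, 0.0, -1.0]]
contact_force: [-1.2, -0.7, -1.4]
grip_width: 0.0175
grip_force: 40.0
t 8.6 ee [0.5822 0.0719 0.1727] tool cm [0.0895 0.1129 0.6348] yaw y 76.83284605025935 z [ 0.0006  0.0001 -1.    ] F [-1.1502 -0.709  -1.3925] M [ 0.0508 -0.008  -0.016 ] w 0.017536098710897435 39.99986708164215
foot_tip 0.5 [311.9, 216.1] [0.5802 0.0738 0.0963]
stick_grip 0.64 [310.2, 185.8] [0.5849 0.0673 0.1923]
[308 160] [19 13 83] [314.3614 166.1687]
[326 160] [ 8  5 20] [330. 162.]
[333 165] [22 12 52] [344.4808 171.6731]
[307 214] [ 6  5 20] [309.75 216.2 ]
pred foot [310.6739 216.392 ] tick [311.2158 218.2974] collar top [311.9922 198.4876] ctr foot +4mm [310.761  215.2099]
```

View pics/b.png

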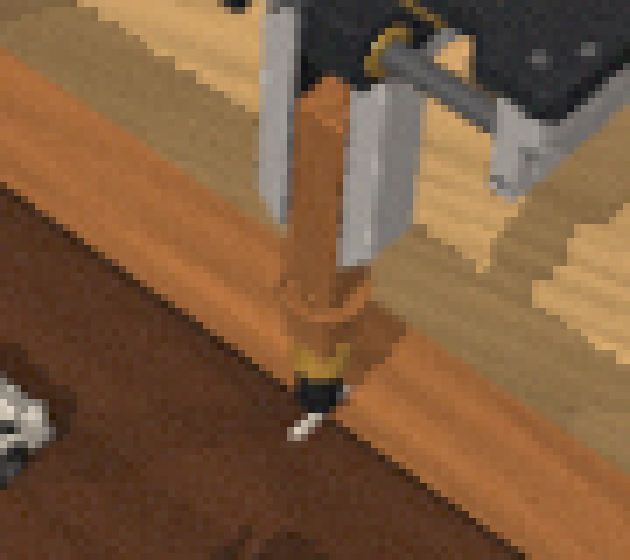

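The foot's pixel position agrees with the arm kinematics to about 0.3 px, and it sits over the seam and tick. Contact is expected at TCP z = .1664, and a 4 mm squash at z = .1624. I press down now.

```bash
python3 -m crank '[{"twist":[0,0,0],"translation":[0,0.07,0.2],"jaw":255},{"twist":[0,0,0],"translation":[0,0,0.2],"jaw":255},{"twist":[0,0,0],"translation":[0,0,0.2],"jaw":255},{"twist":[0,0,0],"translation":[0,0,0.1],"jaw":255},{"twist":[0,0,0],"translation":[0,0,0.1],"jaw":255},{"twist":[0,0,0],"translation":[0,0,0.1],"jaw":255},{"twist":[0,0,0],"translation":[0,0,0.1],"jaw":255},{"twist":[0,0,0],"translation":[0,0,0],"jaw":255},{"twist":[0,0,0],"translation":[0,0,0],"jaw":255}]' 40
python3 -c "
from h import *;np.set_printoptions(precision=4,suppress=True)
go([.5822,.0726,.1624])
for i in range(5):
  s=read_state();print(s['contact_force'],s['ee_pos']);snapshot('top')
"
```

```text
time_s: 9.7
ee_pos: [0.5821, 0.0726, 0.1626]
orientation: [[-0.974, 0.228, -0.0], [0.228, 0.974, 0.0], [0.0, 0.0, -1.0]]
contact_force: [-0.9, -0.5, 1.1]
grip_width: 0.0178
grip_force: 40.0
t 9.7 ee [0.5821 0.0726 0.1626] tool cm [-0.0079  0.0015  0.0189] yaw y 76.834563146787 z [-0.0001  0.0001 -1.    ] F [-0.9309 -0.5029  1.0565] M [0.0476 0.2265 0.0016] w 0.01780680574843846 40.000296235084534
[-0.9309 -0.5029  1.0565] [0.5821 0.0726 0.1626]
[-0.4031  0.602   1.4996] [0.5822 0.0726 0.1626]
[-0.6135 -0.1313  1.4547] [0.5821 0.0726 0.1626]
[-1.5965 -0.2791  2.2553] [0.5821 0.0726 0.1626]
[-0.8662  0.4124  1.4409] [0.5821 0.0726 0.1625]
```

Mean Fz is about 1.5 N including the stick's weight, so the true press is about 2 N, and z is right. I start the stroke along tool -y at 0.3 cm per row.

```bash
python3 -m crank '[{"twist":[0,0,0],"translation":[0,-0.3,0],"jaw":255},{"twist":[0,0,0],"translation":[0,-0.3,0],"jaw":255},{"twist":[0,0,0],"translation":[0,-0.3,0],"jaw":255},{"twist":[0,0,0],"translation":[0,-0.3,0],"jaw":255},{"twist":[0,0,0],"translation":[0,-0.3,0],"jaw":255},{"twist":[0,0,0],"translation":[0,-0.3,0],"jaw":255},{"twist":[0,0,0],"translation":[0,-0.3,0],"jaw":255},{"twist":[0,0,0],"translation":[0,-0.3,0],"jaw":255},{"twist":[0,0,0],"translation":[0,-0.3,0],"jaw":255},{"twist":[0,0,0],"translation":[0,-0.3,0],"jaw":255}]' 40
python3 -c "
from h import *;np.set_printoptions(precision=4,suppress=True)
go([.5402,-.1060,.1624])"
```

```text
time_s: 10.95
ee_pos: [0.5753, 0.0431, 0.1625]
orientation: [[-0.974, 0.228, 0.0], [0.228, 0.974, 0.0], [-0.0, 0.0, -1.0]]
contact_force: [0.6, 1.1, 1.6]
grip_width: 0.0178
grip_force: 40.0
t 10.95 ee [0.5753 0.0431 0.1625] tool cm [  0.0236 -15.3214   0.0054] yaw y 76.831489732286 z [ 0.0001  0.0001 -1.    ] F [0.5699 1.0575 1.6228] M [ 0.307  -0.0661 -0.0107] w 0.017781122743849145 40.00029802322388
```

Tracking is good, 0.2 mm off the line. I continue.

```bash
python3 -m crank '[{"twist":[0,0,0],"translation":[0.005,-0.3,0],"jaw":255},{"twist":[0,0,0],"translation":[0.005,-0.3,0],"jaw":255},{"twist":[0,0,0],"translation":[0.005,-0.3,0],"jaw":255},{"twist":[0,0,0],"translation":[0,-0.3,0],"jaw":255},{"twist":[0,0,0],"translation":[0,-0.3,0],"jaw":255},{"twist":[0,0,0],"translation":[0,-0.3,0],"jaw":255},{"twist":[0,0,0],"translation":[0,-0.3,0],"jaw":255},{"twist":[0,0,0],"translation":[0,-0.3,0],"jaw":255},{"twist":[0,0,0],"translation":[0,-0.3,0],"jaw":255},{"twist":[0,0,0],"translation":[0,-0.3,0],"jaw":255}]' 40
python3 -m crank '[{"twist":[0,0,0],"translation":[0,-0.3,0],"jaw":255},{"twist":[0,0,0],"translation":[0,-0.3,0],"jaw":255},{"twist":[0,0,0],"translation":[0,-0.3,0],"jaw":255},{"twist":[0,0,0],"translation":[0,-0.3,0],"jaw":255},{"twist":[0,0,0],"translation":[0,-0.3,0],"jaw":255},{"twist":[0,0,0],"translation":[0,-0.3,0],"jaw":255},{"twist":[0,0,0],"translation":[0,-0.3,0],"jaw":255},{"twist":[0,0,0],"translation":[0,-0.3,0],"jaw":255},{"twist":[0,0,0],"translation":[0,-0.3,0],"jaw":255},{"twist":[0,0,0],"translation":[0,-0.3,0],"jaw":255}]' 40
python3 -c "
from h import *;np.set_printoptions(precision=4,suppress=True)
go([.5402,-.1060,.1624])"
```

```text
time_s: 11.95
ee_pos: [0.5683, 0.0139, 0.1625]
orientation: [[-0.974, 0.228, 0.0], [0.228, 0.974, 0.0], [0.0, 0.0, -1.0]]
contact_force: [0.1, 1.5, 1.1]
grip_width: 0.0176
grip_force: 40.0
time_s: 12.95
ee_pos: [0.5615, -0.0153, 0.1624]
orientation: [[-0.974, 0.228, -0.0], [0.228, 0.974, 0.0], [0.0, 0.0, -1.0]]
contact_force: [0.3, 0.4, 0.6]
grip_width: 0.0177
grip_force: 40.0
t 12.95 ee [ 0.5615 -0.0153  0.1624] tool cm [ 0.0073 -9.3195  0.0028] yaw y 76.83180713621006 z [-0.      0.0001 -1.    ] F [0.3191 0.4316 0.5683] M [ 0.3602 -0.0335 -0.0388] w 0.01766119983939302 40.00031232833862
```

```bash
python3 -m crank '[{"twist":[0,0,0],"translation":[0,-0.3,0],"jaw":255},{"twist":[0,0,0],"translation":[0,-0.3,0],"jaw":255},{"twist":[0,0,0],"translation":[0,-0.3,0],"jaw":255},{"twist":[0,0,0],"translation":[0,-0.3,0],"jaw":255},{"twist":[0,0,0],"translation":[0,-0.3,0],"jaw":255},{"twist":[0,0,0],"translation":[0,-0.3,0],"jaw":255},{"twist":[0,0,0],"translation":[0,-0.3,0],"jaw":255},{"twist":[0,0,0],"translation":[0,-0.3,0],"jaw":255},{"twist":[0,0,0],"translation":[0,-0.3,0],"jaw":255},{"twist":[0,0,0],"translation":[0,-0.3,0],"jaw":255}]' 40
python3 -m crank '[{"twist":[0,0,0],"translation":[0,-0.3,0],"jaw":255},{"twist":[0,0,0],"translation":[0,-0.3,0],"jaw":255},{"twist":[0,0,0],"translation":[0,-0.3,0],"jaw":255},{"twist":[0,0,0],"translation":[0,-0.3,0],"jaw":255},{"twist":[0,0,0],"translation":[0,-0.3,0],"jaw":255},{"twist":[0,0,0],"translation":[0,-0.3,0],"jaw":255},{"twist":[0,0,0],"translation":[0,-0.3,0],"jaw":255},{"twist":[0,0,0],"translation":[0,-0.3,0],"jaw":255},{"twist":[0,0,0],"translation":[0,-0.3,0],"jaw":255},{"twist":[0,0,0],"translation":[0,-0.3,0],"jaw":255}]' 40
python3 -c "
from h import *;np.set_printoptions(precision=4,suppress=True)
go([.5402,-.1060,.1624])"
```

```text
time_s: 13.95
ee_pos: [0.5547, -0.0445, 0.1624]
orientation: [[-0.974, 0.228, 0.0], [0.228, 0.974, 0.0], [0.0, 0.0, -1.0]]
contact_force: [0.8, 1.1, 0.3]
grip_width: 0.0178
grip_force: 40.0
time_s: 14.95
ee_pos: [0.5478, -0.0737, 0.1624]
orientation: [[-0.974, 0.228, -0.0], [0.228, 0.974, 0.0], [0.0, 0.0, -1.0]]
contact_force: [0.9, -0.0, 1.4]
grip_width: 0.0177
grip_force: 40.0
t 14.95 ee [ 0.5478 -0.0737  0.1624] tool cm [ 0.0057 -3.3196  0.0043] yaw y 76.83280372192932 z [-0.      0.0001 -1.    ] F [ 0.907  -0.0074  1.376 ] M [ 0.3    -0.0691 -0.0624] w 0.017732301994741236 40.0003981590271
```

```bash
python3 -m crank '[{"twist":[0,0,0],"translation":[0,-0.3,0],"jaw":255},{"twist":[0,0,0],"translation":[0,-0.3,0],"jaw":255},{"twist":[0,0,0],"translation":[0,-0.3,0],"jaw":255},{"twist":[0,0,0],"translation":[0,-0.3,0],"jaw":255},{"twist":[0,0,0],"translation":[0,-0.3,0],"jaw":255},{"twist":[0,0,0],"translation":[0,-0.3,0],"jaw":255},{"twist":[0,0,0],"translation":[0,-0.3,0],"jaw":255},{"twist":[0,0,0],"translation":[0,-0.3,0],"jaw":255},{"twist":[0,0,0],"translation":[0,-0.3,0],"jaw":255},{"twist":[0,0,0],"translation":[0,-0.3,0],"jaw":255}]' 40
python3 -m crank '[{"twist":[0,0,0],"translation":[0,-0.2,0],"jaw":255},{"twist":[0,0,0],"translation":[0,-0.1,0],"jaw":255},{"twist":[0,0,0],"translation":[0,0,0],"jaw":255},{"twist":[0,0,0],"translation":[0,0,0],"jaw":255}]' 40
python3 - <<'E'
from h import *
np.set_printoptions(precision=4,suppress=True)
go([.5402,-.1060,.1624])
F=[]
for i in range(6):
    im,D=snapshot("scene");F.append(read_state()["contact_force"])
print(np.mean(F,0))
cv2.imwrite("pics/e.png",cv2.resize(im[120:200,200:300],None,fx=7,fy=7,interpolation=0))
E
```

```text
time_s: 15.95
ee_pos: [0.541, -0.1029, 0.1624]
orientation: [[-0.974, 0.228, -0.0], [0.228, 0.974, 0.0], [0.0, 0.0, -1.0]]
contact_force: [0.5, 1.5, 2.0]
grip_width: 0.0177
grip_force: 40.0
time_s: 16.35
ee_pos: [0.5403, -0.1059, 0.1624]
orientation: [[-0.974, 0.228, -0.0], [0.228, 0.974, -0.001], [0.0, -0.001, -1.0]]
contact_force: [0.3, 0.2, 1.1]
grip_width: 0.0179
grip_force: 40.0
t 16.35 ee [ 0.5403 -0.1059  0.1624] tool cm [ 0.0098 -0.0144  0.0041] yaw y 76.84012370744183 z [-0.0001 -0.0005 -1.    ] F [0.3048 0.2153 1.1205] M [-0.0005  0.0311 -0.0229] w 0.01790297491153405 40.00034272670746
[-0.2506  0.0706  1.6518]
```

View pics/e.png

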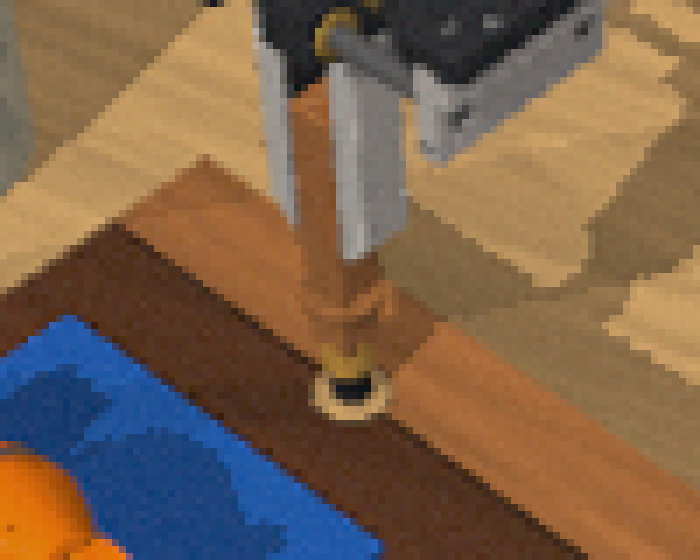

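The foot, at (352,390) in the crop, stands upright in the middle of the patch, whose centre is at about (350,393). I hold it there for about 4 s.

```bash
for i in 1 2 3 4; do python3 -m crank '[{"twist":[0,0,0],"translation":[0,0,0],"jaw":255},{"twist":[0,0,0],"translation":[0,0,0],"jaw":255},{"twist":[0,0,0],"translation":[0,0,0],"jaw":255},{"twist":[0,0,0],"translation":[0,0,0],"jaw":255},{"twist":[0,0,0],"translation":[0,0,0],"jaw":255},{"twist":[0,0,0],"translation":[0,0,0],"jaw":255},{"twist":[0,0,0],"translation":[0,0,0],"jaw":255},{"twist":[0,0,0],"translation":[0,0,0],"jaw":255},{"twist":[0,0,0],"translation":[0,0,0],"jaw":255},{"twist":[0,0,0],"translation":[0,0,0],"jaw":255}]' 40 | grep -E "time|ee_pos|contact"; done
python3 -c "
from station import *;print(job_done())"
```

```text
time_s: 17.65
ee_pos: [0.5404, -0.1056, 0.1625]
contact_force: [-0.3, -1.5, 2.3]
time_s: 18.65
ee_pos: [0.5404, -0.1056, 0.1624]
contact_force: [-0.6, -1.1, 1.8]
time_s: 19.65
ee_pos: [0.5404, -0.1056, 0.1624]
contact_force: [-0.5, -1.2, 2.1]
time_s: 20.65
ee_pos: [0.5404, -0.1056, 0.1625]
contact_force: [-0.7, -1.5, 1.8]
the job is handed in; nothing more can be done
None
```

I rubbed the seam from the tick to the patch in one stroke at about 3 cm/s and about 2 N, held the foot still on the middle of the patch for 4 s, and handed the job in at 20.65 s, still gripping the stick and pressing; no verdict was returned.

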